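Gap check of a slide-rack clamp with a feeler blade

TASK

The white bench clamp is due for its gap check under load: hang the steel slide rack by its handle on the hook of the clamp's arm and let go of it, so that its weight closes the two upright plates. Then take the feeler blade out of its block and slide it straight down between the plates until it drags snugly, with its tip about 20 mm below the top of the narrow gap. Finish while still holding the blade there by its handle, the rack left hanging freely, and leave the other things on the table where they are.

Things in the scene. Friction and masses are not known exactly. Their poses are not given: they have to be found in the camera images.
- clamp: Bench clamp, bolted down: dark base 125 x 110 x 12 mm, two white cheeks (y = +-36 mm, up to z 170 mm), between them two upright steel plates with flared tops and a rocking arm with a hook. Origin: on the table under the gap. Its -x is where the hook points; x runs across the gap, from the fixed plate (hook's side) to the moving plate; the gap is long in y. Base spans x -58 to +68 mm.
- gap (a point): Middle of the top of the narrow gap, 195 mm above the table; axes as clamp. Fixed plate's face at x = -1.5 mm, 64 mm long in y. Moving plate, 50 mm long, closes under the rack's weight to about 1 mm of gap and yields at a few N to the 3 mm blade, whose middle is then at x = 0. Above this point both flare out at 40 degrees to a mouth about 20 mm wide, 12 mm up. Clear to 45 mm below.
- rocker: Rocking arm of the clamp: a level steel bar (12 mm wide) that runs from the pivot under the gap towards the clamp's -x and ends in an upturned round hook (8 mm thick), rigidly joined to the moving plate. Origin: at the pivot, 135 mm above the table.
- hook_seat (a point): Where the middle of the rack's bar rests in the V of the hook, about 99 mm from the gap towards the clamp's -x; about 142 mm above the table unloaded, 11 mm lower when loaded (the arm sinks). The hook's upturned tip is 20 mm further out and its top 21 mm higher than this point; the hook's lowest point is 12 mm below it. Nothing of the clamp is in front of the hook.
- jaw_edge (a point): Top of the face of the moving plate, middle of its length: about 6.5 mm from the gap's middle in the clamp's +x when open, at or just below 0 mm when the rack's weight has closed it.
- rack: Slide rack of bare steel with glass slides, about 450 g: basket 70 (x) x 90 (y) x 40 mm (slides reach 45 mm) with a handle: two upright wires at y = +-42 mm and a level bar along y (6 mm thick) 105 mm up, a black grip tab on its middle. Starts upright on the table. Origin: centre of its underside, z up. It looks the same turned half round.
- rack_grip (a point): Centre of the rack's black grip tab, 132 mm above the rack's underside; tab 12 (x) x 16 (y) x 50 mm tall, its lower end at the bar. Axes as rack.
- rack_bar (a point): Middle of the rack's handle bar, 105 mm above its underside and 27 mm below the centre of the tab. Under it there is a clear window 60 mm high and 78 mm wide (in y), through which the hook passes along x. The bar's axis is y.
- block: Grey fixed block 70 x 70 x 50 mm with a slot in the top (about 6 mm in x, 23 mm in y, 45 mm deep) in which the blade stands. Origin: centre of its underside.
- blade: Feeler blade standing upright: steel blade 3 (x) x 20 (y) x 62 mm long, on top of it a black handle 12 (x) x 24 (y) x 46 mm tall; about 60 g. Origin: middle of the lower end of the blade; z runs up along the blade to the handle. It looks the same turned half round.
- blade_grip (a point): Centre of the blade's handle, 83 mm above its lower tip; axes as blade. When it stands in the block it is 88 mm above the table and must rise 45 mm to come free.
- blade_tip (a point): Middle of the lower end of the blade.
- pot: Bystander: round specimen jar, 60 mm across, 75 mm tall. Origin: centre of the underside.
- flask: Bystander: amber bottle, 60 mm across, 130 mm tall. Origin: centre of the underside.
- carton: Bystander: cardboard carton 50 x 90 x 35 mm. Origin: centre of the underside.
- brush: Bystander: brush lying flat, low. Origin: near its middle.
- dish: Bystander: small white open dish 60 x 60 x 25 mm. Origin: centre of the underside.

How it is judged:
By the outcome, as a careful person would: the job done as asked, in the order asked, and still so for the second after the job is handed in, while the arm keeps its last pose, push and grip.
It also fails if it takes over 67 s, if anything falls off the work surface, if the arm or the gripper's body presses on something with over 40 N, if the wrist force passes 120 N, or if a joint passes its speed limit or range.

ROBOT

A 6-joint arm with a two-finger parallel gripper is mounted at the origin on the work surface. World frame = base frame: x ahead of the robot, y to its left, z up, the work surface at z = 0. Lengths are in m, angles in rad, forces in N, time in s.
With the tool pointing down it reaches from about 0.3 to 0.875 m from the base axis. Payload 6.4 kg.
Tool frame: the origin (TCP) lies midway between the tips of the shut fingers; the grasp point (between the pads) lies ctrl.grip_depth behind it (ctrl.grip_depth is the distance from the TCP to the grasp point, in m); x points along the fingers, y is the direction in which the jaws open and shut, and the axes are right-handed (so a half turn about x gives the same grasp; the last joint's range is limited). The gripper opens to 85 mm and grips with 20 to 120 N. Pads are 22 mm wide; open, the fingers measure 114 mm over their backs; the gripper's body (76 mm by 85 mm) begins 54 mm behind the grasp point. The pads swing forward as they close: fully open they stand 13 mm farther back than shut.
Start: joints at [-0.206, 0.181, 1.607, -0, 1.354, -0.206], TCP at [0.575, 0, 0.231] pointing down, gripper open.
Joint ranges: [-2.99, 2.99], [-0.89, 2.07], [0.3, 2.58], [-1.14, 4.28], [0, 2.63], [-3.12, 3.12]. Speed limits (rad/s): [2.57, 2.57, 3.01, 3.14, 3.14, 3.14].

INTERFACE

Orientations are given as a unit quaternion [w, x, y, z].
In Python, from bench import ctrl gives the robot as it stands.
- The arm moves only by the tool carry_out, never from a script. Its argument "motion" is one flat list of numbers, 7 for each row, row after row: the turn, a rotation vector about the tool's x, y, z in degrees, then the shift along the tool's x, y, z in m, then the gripper's target within -1 to 1 (shut at 1, half-way at 0, fully open at -1). A call has 1 to 10 rows; each row shifts and turns the pose as measured when the row begins, along the tool's axes as they then stand; what a row does not reach is not made up. A row lasts 1/10 s, in which the tool goes at most 50 mm and 8.59 degrees, less where a joint would pass 70% of its speed; a pose out of reach is approached as far as the arm can. A call with a gripper value outside its range is refused whole. The fingers move at their own pace and stop on an object; the grip force is fixed at half the most. Time passes only in rows, so rows that do not move let the fingers close. It gives the time, the measured TCP pose, the force and the opening at its end, in the units of the state.
- ctrl.get_obs(): the state, without advancing time (a new reading comes with each control period).
- ctrl.camera(name): name is "scene" or "side" or "wrist"; returns the picture (420x560x3 uint8, blue, green, red); there is no depth.
- ctrl.camera_params(name): a dict with "mtx" (3x3 intrinsics, pixels), "pose" (4x4, takes a point from camera to world coordinates); the wrist camera has in their place "hand_eye" (4x4, takes a point from camera to tool coordinates, whose origin is the TCP and whose axes are the tool frame's). Camera axes: x right, y down, z forward; pixel columns grow to the right and rows downward; lengths in m; the calibration is good to about 2 mm. The wrist camera is an equidistant fisheye: a pixel r from the principal point sees the ray r / f radians off the axis. A picture is of the moment at which its call begins: read the wrist's pose just before it. camera_params takes no time and is no camera call.
- ctrl.hand_in(): hands the job in, once; it reports no verdict.
Trained networks look in the newest picture that a camera, given by its name, has taken for a name from the list of things; names that differ only in an ending like _2 or _b are one class to them, and where a whole thing is asked for, a point or a joint stands for the part that bears it (a point fixed in the world has none). Each returns a list of dicts, best first, with "conf" (0 to 1); they miss things now and then, are a little off and sometimes report something else, mostly with a low value. They report only what shows in the picture. A call takes as long as a camera call.
- ctrl.boxes_of(camera, thing): "point" ([x, y, z] in m, in the coordinates of the camera as it stood for that picture, good to about 4 mm: the middle of the surface that is visible of it).
- ctrl.trace(camera, thing): "pixels" (420x560 bool, what is visible of it).
- ctrl.landmark_of(camera, thing): "point" ([x, y, z] in m, in the coordinates of the camera as it stood for that picture, good to about 4 mm: a listed point, or the origin of a listed thing).
The state is a dict: "time_s": time; "q": joint angles; "dq": joint speeds; "joint_efforts": joint torques, N m; "eef_pos": TCP position; "eef_rot": TCP orientation; "wrist_force": force on the tool from outside, world axes, zero at the start; "torque": the same for the moment, N m; "opening": opening from 0.0 (shut) to 1.0 (fully open).
Only numpy, scipy, OpenCV 4.12 (cv2) and the standard library are available. Lean on these libraries where they do the work, as an engineer would, in place of code of your own. Each camera call takes 0.05 s, during which the arm holds its last target. There are 200 camera calls.

## Working session

There is one attempt and no reset: what is moved stays moved. The work goes in short steps, Python scripts to look and compute and a tool call to move; the robot and the scene stay as the last step left them, time stands still between calls to the robot, and variables do not carry over. Pictures are saved under pics/ and viewed, about 8 in all and at most 12, crops included, and the job is handed in when it is done.

Besides the shell and the picture viewer there is one more tool, called after "Call:" as a command line: name --argument value ..., lists and objects as JSON in quotes. carry_out: Moves the arm, as the interface text tells. Its arguments: {"type":"object","properties":{"motion":{"type":"array"}},"required":["motion"]}

```bash
mkdir -p pics; ls; cat > h.py <<'E'
import numpy as np, cv2
from bench import ctrl
from scipy.spatial.transform import Rotation as R
def T():
    o=ctrl.get_obs(); q=np.array(o['eef_rot']); M=np.eye(4); M[:3,:3]=R.from_quat(q[[1,2,3,0]]).as_matrix(); M[:3,3]=o['eef_pos']; return M
def snap(c,fn=None):
    M=T(); im=ctrl.camera(c)
    if fn: cv2.imwrite('pics/'+fn,im)
    p=ctrl.camera_params(c)
    return im,(M@np.array(p['hand_eye']) if c=='wrist' else np.array(p['pose']))
def w(P,pt): return (P@np.r_[pt,1])[:3]
def lm(c,P,t,f='landmark_of'):
    r=getattr(ctrl,f)(c,t)
    return [(np.round(w(P,d['point']),4).tolist(),round(d['conf'],2)) for d in r[:2]]
E
python3 - <<'E'
from h import *
o=ctrl.get_obs(); print(o,ctrl.grip_depth)
ims=[]
for c in ['scene','side']:
    im,P=snap(c); ims.append(im); print(c,P.round(3).tolist())
    for t in ['clamp','gap','hook_seat','jaw_edge','rack','rack_grip','rack_bar','block','blade_grip','blade_tip','pot','flask','carton','brush','dish']:
        print(t,lm(c,P,t))
v=np.hstack(ims); cv2.imwrite('pics/a.png',cv2.resize(v,(800,300)));cv2.imwrite('pics/s.png',ims[0]);cv2.imwrite('pics/d.png',ims[1])
E
```

```text
pics
{'time_s': 0.0, 'q': array([-2.06278277e-01,  1.81537429e-01,  1.60798510e+00, -1.60118832e-05,
        1.35377890e+00, -2.06284242e-01]), 'dq': array([ 0.00061733, -0.00156403,  0.00202129,  0.00118403,  0.00163952,
        0.00164059]), 'joint_efforts': array([ 3.41415571e-04, -4.44869328e+01, -3.51340663e+01, -2.51131587e-04,
        9.11703974e-03,  3.43231875e-05]), 'eef_pos': array([5.74464785e-01, 1.36897455e-04, 2.30397243e-01]), 'eef_rot': array([ 0.49949956,  0.4996622 ,  0.50050478, -0.50033272]), 'wrist_force': array([ 0.51013883,  0.30132301, -0.04350533]), 'torque': array([-0.01937755,  0.02438977,  0.02650656]), 'opening': 0.9982094572280709} 0.0187
scene [[-0.768, 0.353, -0.535, 1.16], [0.641, 0.422, -0.642, 0.695], [-0.001, -0.835, -0.55, 0.742], [0.0, 0.0, 0.0, 1.0]]
clamp [([0.6197, -0.0128, -0.0008], 0.6)]
gap [([0.6178, -0.0124, 0.1905], 0.71), ([0.7199, 0.2866, -0.0016], 0.26)]
hook_seat [([0.5187, -0.0333, 0.1396], 0.69)]
jaw_edge [([0.6291, -0.0164, 0.1971], 0.95), ([0.457, 0.3008, -0.0013], 0.42)]
rack [([0.5104, -0.3095, -0.0029], 0.86), ([0.6205, -0.01
[... 555 characters left out ...]
.019, -0.652, -0.758, 0.955], [0.0, 0.0, 0.0, 1.0]]
clamp [([0.6188, -0.0185, -0.0016], 0.78)]
gap [([0.6185, -0.0123, 0.1919], 0.81)]
hook_seat [([0.5178, -0.0283, 0.1415], 0.73)]
jaw_edge [([0.6253, -0.0165, 0.1917], 0.88)]
rack [([0.5085, -0.3114, -0.0039], 0.95)]
rack_grip [([0.5097, -0.3111, 0.1321], 0.81), ([0.6288, -0.0167, 0.1356], 0.52)]
rack_bar []
block [([0.4569, 0.2922, 0.0005], 0.93)]
blade_grip [([0.4571, 0.2929, 0.0911], 0.51)]
blade_tip []
pot [([0.7152, 0.2858, 0.0012], 0.56), ([0.4533, 0.2958, 0.0061], 0.37)]
flask [([0.7704, -0.2263, 0.0007], 0.94)]
carton [([0.6731, -0.2456, -0.0006], 0.8)]
brush [([0.3819, -0.1597, 0.0015], 0.87)]
dish [([0.3291, 0.196, -0.0043], 0.65)]
```

View pics/s.png

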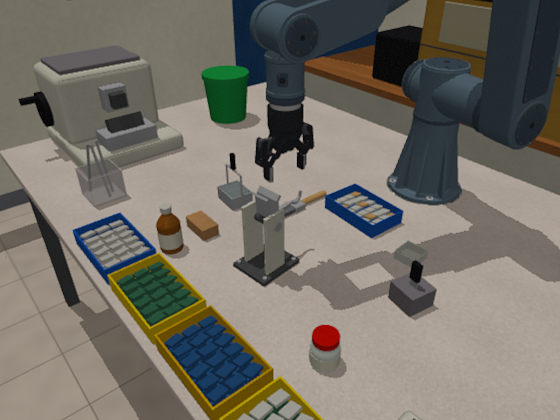

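View pics/d.png

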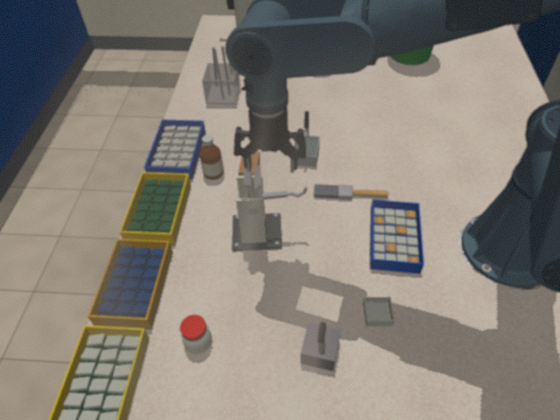

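The scene view shows the clamp in the middle with its hook at about (297,205), the rack at (235,190) and the blade and block at (412,285). The side view agrees with this. Next I move over the rack.

Call:
carry_out --motion '[0,0,0,0,-0.008,0.038,-1,0,0,0,0,-0.008,0.038,-1,0,0,0,0,-0.008,0.038,-1,0,0,0,0,-0.008,0.038,-1,0,0,0,0,-0.008,0.038,-1,0,0,0,0,-0.008,0.038,-1,0,0,0,0,-0.008,0.038,-1,0,0,0,0,-0.008,0.038,-1]'

```text
time_s: 2.4
eef_pos: [0.5112, -0.3096, 0.2318]
eef_rot: [0.503, 0.498, 0.502, -0.497]
wrist_force: [1.0, 0.4, -0.1]
opening: 0.999
```

Call:
carry_out --motion '[8.5,0,0,0,0,0,-1,8.5,0,0,0,0,0,-1,8.5,0,0,0,0,0,-1,8.5,0,0,0,0,0,-1,8.5,0,0,0,0,0,-1,8.5,0,0,0,0,0,-1,8.5,0,0,0,0,0,-1,8.5,0,0,0,0,0,-1,8.5,0,0,0,0,0,-1,8.5,0,0,0,0,0,-1]'

```text
time_s: 3.4
eef_pos: [0.5084, -0.3174, 0.231]
eef_rot: [0.027, 0.707, 0.027, -0.706]
wrist_force: [-0.3, 0.5, 1.3]
opening: 1.001
```

```bash
python3 - <<'E'
from h import *
print(T().round(4).tolist(),ctrl.get_obs()['q'].round(3))
im,P=snap('wrist','w1.png'); print(P.round(3).tolist())
for t in ['rack','rack_grip','rack_bar']: print(t,lm('wrist',P,t))
p=ctrl.camera_params('wrist'); print(p['mtx'])
for c in ['scene','side']:
    im,P=snap(c)
    for t in ['rack','rack_grip','rack_bar','hook_seat','gap','jaw_edge']: print(c,t,lm(c,P,t))
    print(lm(c,P,'rocker'))
E
```

```text
[[0.0018, 0.0764, -0.9971, 0.5084], [-0.0005, -0.9971, -0.0764, -0.3174], [-1.0, 0.0006, -0.0017, 0.231], [0.0, 0.0, 0.0, 1.0]] [-7.560e-01  2.330e-01  1.545e+00  1.000e-03  1.361e+00  7.380e-01]
[[0.077, -0.954, -0.291, 0.584], [-0.997, -0.074, -0.023, -0.313], [0.001, 0.292, -0.956, 0.373], [0.0, 0.0, 0.0, 1.0]]
rack [([0.5056, -0.3131, -0.0007], 0.87)]
rack_grip [([0.5115, -0.3117, 0.1257], 0.66)]
rack_bar [([0.5127, -0.3112, 0.1021], 0.91)]
[[325.1922621    0.         279.61278963]
 [  0.         325.1922621  212.57273475]
 [  0.           0.           1.        ]]
scene rack [([0.5124, -0.309, -0.002], 0.92), ([0.3315, 0.1979, 0.0002], 0.46)]
scene rack_grip [([0.513, -0.3096, 0.1302], 0.7), ([0.67, -0.2425, 0.0018], 0.21)]
scene rack_bar [([0.5093, -0.3091, 0.105], 0.83), ([0.5124, -0.313, 0.1322], 0.68)]
scene hook_seat [([0.5222, -0.0274, 0.1435], 0.85)]
scene gap [([0.6177, -0.0159, 0.1947], 0.87)]
scene jaw_edge []
[([0.6261, -0.0127, 0.1298], 0.73)]
side rack [([0.5082, -0.3121, -0.0034], 0.71), ([0.326, 0.1978, -0.0046], 0.48)]
side rack_grip [([0.5128, -0.3086, 0.1323], 0.97)]
side rack_bar [([0.5098, -0.3112, 0.1074], 0.69)]
side hook_seat [([0.5166, -0.0305, 0.1421], 0.86)]
side gap [([0.6184, -0.0149, 0.1914], 0.77), ([0.4545, 0.2923, 0.0884], 0.64)]
side jaw_edge [([0.6247, -0.0179, 0.194], 0.89), ([0.3279, 0.1967, -0.0025], 0.29)]
[([0.6258, -0.0176, 0.1366], 0.83)]
```

View pics/w1.png

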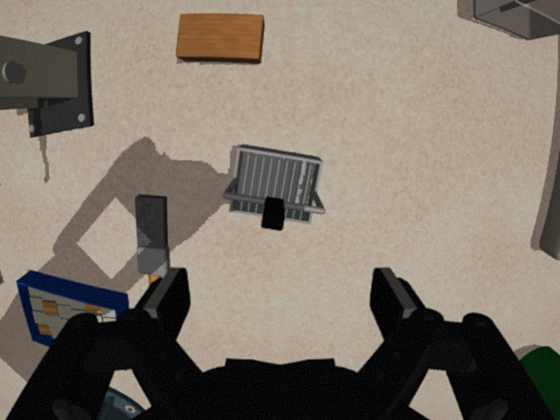

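Wrist view: the rack sits at about (275,185), slightly rotated, with its bar running from (228,196) to (322,211). Its tab is at (273,213). The clamp base's edge runs from (90,33) to (92,127). I work out the yaws from these pixels.

```bash
cat >> h.py <<'E'
def ray(P,u,v,z,c='wrist'):
    K=np.array(ctrl.camera_params(c)['mtx']); a=np.array([(u-K[0,2])/K[0,0],(v-K[1,2])/K[1,1]])
    if c=='wrist':
        r=np.hypot(*a); d=np.r_[a/r*np.sin(r),np.cos(r)]
    else: d=np.r_[a,1]
    d=P[:3,:3]@d; return P[:3,3]+d*(z-P[2,3])/d[2]
def yaw(a,b): return np.degrees(np.arctan2(*(b-a)[[1,0]]))
E
python3 - <<'E'
from h import *
P=T()@np.array(ctrl.camera_params('wrist')['hand_eye'])
f=lambda a,z:ray(P,*a,z)
for n,a,b,z in [('bar',(228,196),(322,211),.105),('far',(241,147),(321,159),.04),('left',(231,212),(241,147),.04),('base',(92,127),(90,33),.012),('base-x',(92,127),(32,137),.012)]:
    print(n,f(a,z).round(3),f(b,z).round(3),yaw(f(a,z),f(b,z)).round(1))
m=ctrl.trace('wrist','rack')
print(len(m))
im,P=snap('wrist')
m=ctrl.trace('wrist','block');print(len(m))
E
```

```text
bar [ 0.513 -0.274  0.105] [ 0.507 -0.356  0.105] -94.7
far [ 0.549 -0.275  0.04 ] [ 0.544 -0.359  0.04 ] -93.8
left [ 0.479 -0.268  0.04 ] [ 0.549 -0.275  0.04 ] -5.6
base [ 0.565 -0.082  0.012] [ 0.685 -0.07   0.012] 5.8
base-x [ 0.565 -0.082  0.012] [0.553 0.025 0.012] 96.0
1
0
```

Call:
carry_out --motion '[4.5,0,0,0,-0.003,-0.001,-1,4.5,0,0,0,-0.004,-0.001,-1,0,0,0,0.028,0,0,-1,0,0,0,0.028,0,0,-1,0,0,0,0.028,0,0,-1,0,0,0,0.018,0,0,-0.5,0,0,0,0.01,0,0,-0.3,0,0,0,0,0,0,-0.2]'

```text
time_s: 5.35
eef_pos: [0.5119, -0.3114, 0.1174]
eef_rot: [-0.027, 0.709, -0.03, -0.705]
wrist_force: [0.7, -0.1, -0.5]
opening: 0.602
```

```bash
python3 - <<'E'
from h import *
print(T().round(4).tolist())
im,P=snap('wrist','w2.png')
for t in ['rack','rack_grip','rack_bar']: print(t,lm('wrist',P,t))
E
```

```text
[[0.0055, -0.0809, -0.9967, 0.5119], [-0.0039, -0.9967, 0.0808, -0.3114], [-1.0, 0.0034, -0.0058, 0.1174], [0.0, 0.0, 0.0, 1.0]]
rack [([0.5058, -0.3169, -0.0002], 0.77)]
rack_grip [([0.512, -0.3106, 0.1309], 0.73)]
rack_bar [([0.5088, -0.3125, 0.1006], 0.57)]
```

View pics/w2.png

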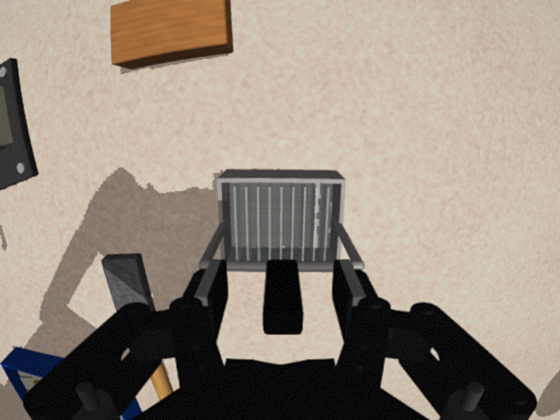

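The tab at (283,295) is centred and square between the fingers, so I close and lift.

Call:
carry_out --motion '[0,0,0,0,0,0,1,0,0,0,0,0,0,1,0,0,0,0,0,0,1,0,0,0,0,0,0,1,0,0,0,0,0,0,1,0,0,0,0,0,0,1,0,0,0,0,0,0,1]'

```text
time_s: 6.25
eef_pos: [0.5146, -0.3138, 0.1231]
eef_rot: [-0.025, 0.711, -0.032, -0.702]
wrist_force: [0.6, -0.9, -2.0]
opening: 0.178
```

Call:
carry_out --motion '[0,0,0,-0.02,0,0,1,0,0,0,-0.03,0,0,1,0,0,0,-0.03,0,0,1,0,0,0,0,0,0,1]'

```text
time_s: 6.65
eef_pos: [0.5112, -0.3109, 0.2008]
eef_rot: [-0.027, 0.709, -0.03, -0.704]
wrist_force: [0.2, 0.3, -2.1]
opening: 0.176
```

```bash
python3 - <<'E'
from h import *
print(T().round(4).tolist())
for c in ['wrist','scene','side']:
    im,P=snap(c)
    for t in ['rack_bar','rack_grip','rack','hook_seat','gap','rocker']: print(c,t,lm(c,P,t))
E
```

```text
[[0.0056, -0.0809, -0.9967, 0.5112], [-0.004, -0.9967, 0.0809, -0.3109], [-1.0, 0.0035, -0.0059, 0.2008], [0.0, 0.0, 0.0, 1.0]]
wrist rack_bar [([0.5065, -0.3115, 0.1812], 0.65)]
wrist rack_grip [([0.5072, -0.308, 0.2097], 0.94), ([0.6652, -0.2433, -0.001], 0.46)]
wrist rack [([0.5011, -0.3136, 0.0741], 0.62)]
wrist hook_seat []
wrist gap [([0.5011, -0.3117, 0.0752], 0.18)]
wrist rocker []
scene rack_bar [([0.5014, -0.3049, 0.1751], 0.69), ([0.3788, -0.1591, -0.0019], 0.6)]
scene rack_grip [([0.5022, -0.3088, 0.204], 0.78), ([0.5048, -0.3028, 0.0744], 0.56)]
scene rack [([0.5017, -0.3044, 0.0724], 0.9)]
scene hook_seat [([0.5193, -0.0301, 0.1442], 0.56), ([0.6187, -0.0115, 0.1919], 0.2)]
scene gap [([0.6181, -0.011, 0.1905], 0.68), ([0.521, -0.0316, 0.1414], 0.27)]
scene rocker [([0.6258, -0.0121, 0.1307], 0.97), ([0.6194, -0.014, 0.1912], 0.47)]
side rack_bar [([0.5029, -0.3053, 0.1783], 0.58)]
side rack_grip [([0.5077, -0.3064, 0.2064], 0.7), ([0.3253, 0.2008, -0.0057], 0.54)]
side rack [([0.5031, -0.3069, 0.074], 0.93)]
side hook_seat [([0.518, -0.029, 0.1397], 0.81), ([0.4576, 0.2915, -0.0016], 0.59)]
side gap [([0.6175, -0.0132, 0.1933], 0.71)]
side rocker [([0.6268, -0.0193, 0.1362], 0.83)]
```

Call:
carry_out --motion '[0,0,0,0,0,0,1]'

```text
time_s: 7.8
eef_pos: [0.5094, -0.3093, 0.1969]
eef_rot: [-0.029, 0.707, -0.028, -0.706]
wrist_force: [-0.4, 0.4, -3.5]
opening: 0.175
```

```bash
python3 - <<'E'
from h import *
for i in range(3):
    print(T()[:3,3].round(4),ctrl.get_obs()['time_s'], ctrl.get_obs()['wrist_force'].round(1),ctrl.get_obs()['q'].round(4))
    im,P=snap('side','sd%d.png'%i); print(lm('side',P,'rack'),lm('side',P,'rack_bar'))
E
```

```text
[ 0.5094 -0.3093  0.1969] 7.8 [-0.4  0.4 -3.5] [-7.4520e-01  2.5830e-01  1.5859e+00  9.0000e-04  1.2978e+00  9.0640e-01]
[([0.5026, -0.3078, 0.0721], 0.98), ([0.3252, 0.196, -0.0032], 0.5)] [([0.5079, -0.304, 0.1775], 0.81), ([0.6283, -0.0165, 0.1339], 0.73)]
[ 0.5094 -0.3094  0.1969] 7.95 [ 0.2  0.7 -3.7] [-7.4520e-01  2.5830e-01  1.5859e+00  9.0000e-04  1.2978e+00  9.0650e-01]
[([0.5055, -0.3086, 0.0738], 0.97)] [([0.5044, -0.3063, 0.1806], 0.92), ([0.6181, -0.0126, 0.189], 0.62)]
[ 0.5094 -0.3093  0.1969] 8.1 [ 0.5 -0.5 -4.5] [-7.4520e-01  2.5830e-01  1.5859e+00  9.0000e-04  1.2978e+00  9.0640e-01]
[([0.5064, -0.3081, 0.0734], 0.66), ([0.715, 0.2893, 0.0013], 0.42)] [([0.5047, -0.3069, 0.1802], 0.97)]
```

Call:
carry_out --motion '[0,0,0,0,-0.015,0.005,1,0,0,0,-0.001,-0.03,0.01,1,0,0,0,-0.001,-0.035,0.011,1,0,0,0,-0.001,-0.035,0.011,1,0,0,0,0,-0.035,0.011,1,0,0,0,0,-0.035,0.011,1,0,0,0,0,-0.035,0.011,1,0,0,0,0,-0.026,0.008,1,-4,0,0,0,-0.015,0.004,1,-4,0,0,0,0,0,1]'

```text
time_s: 9.25
eef_pos: [0.4427, -0.0282, 0.1997]
eef_rot: [0.021, 0.708, 0.022, -0.706]
wrist_force: [0.0, -0.8, -4.6]
opening: 0.172
```

Call:
carry_out --motion '[-4,0,0,0,0,0,1,0,0,0,0,0,0,1,0,0,0,0,0,0,1,0,0,0,0,0,0,1]'

```text
time_s: 9.65
eef_pos: [0.4413, -0.0255, 0.2002]
eef_rot: [0.047, 0.707, 0.048, -0.704]
wrist_force: [0.4, 0.3, -3.8]
opening: 0.181
```

```bash
python3 - <<'E'
from h import *
M=T();print(M.round(4).tolist(),np.degrees(np.arctan2(M[1,1],M[0,1])))
for c in ['wrist','side','scene']:
    im,P=snap(c,'h_%s.png'%c)
    for t in ['rack_bar','rack','hook_seat','gap','rocker']: print(c,t,lm(c,P,t))
print(T()[:3,3].round(4))
E
```

```text
[[0.0033, 0.1341, -0.991, 0.4413], [0.0026, -0.991, -0.1341, -0.0255], [-1.0, -0.0022, -0.0036, 0.2002], [0.0, 0.0, 0.0, 1.0]] -82.29286491790239
wrist rack_bar []
wrist rack [([0.4322, -0.0252, 0.0777], 0.76)]
wrist hook_seat [([0.5201, -0.0234, 0.1411], 0.65)]
wrist gap [([0.6625, -0.2435, 0.0013], 0.36)]
wrist rocker []
side rack_bar [([0.4382, -0.0276, 0.1829], 0.9)]
side rack [([0.4324, -0.0245, 0.0739], 0.84)]
side hook_seat [([0.5198, -0.0264, 0.1456], 0.82)]
side gap [([0.6213, -0.0146, 0.19], 0.9)]
side rocker [([0.6261, -0.0174, 0.1364], 0.72)]
scene rack_bar [([0.4354, -0.0272, 0.1814], 0.61)]
scene rack [([0.4337, -0.0221, 0.0741], 0.74)]
scene hook_seat [([0.5203, -0.0329, 0.1381], 0.6), ([0.4561, 0.2992, -0.0013], 0.57)]
scene gap [([0.6202, -0.0131, 0.1913], 0.96), ([0.4355, -0.0266, 0.2096], 0.71)]
scene rocker [([0.6266, -0.0151, 0.1331], 0.96)]
[ 0.4414 -0.0256  0.2002]
```

View pics/h_wrist.png

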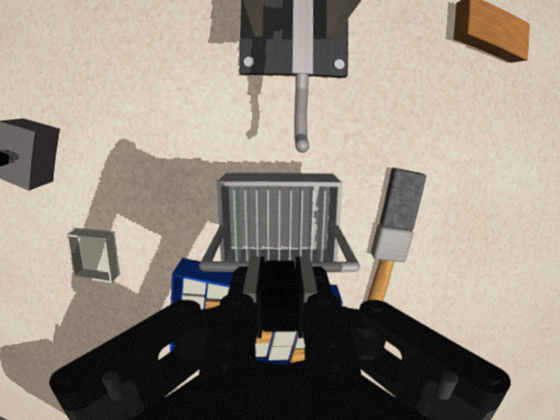

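Wrist view: the hook tip is at (302,145) and the bar runs from (203,266) to (357,267), centred at about 280. The hook is therefore a little to the right of the rack's middle. I compute the shift.

```bash
python3 - <<'E'
from h import *
P=T()@np.array(ctrl.camera_params('wrist')['hand_eye'])
f=lambda a,z:ray(P,*a,z)
a,b=f((203,266),.181),f((357,267),.181); print('bar',a.round(4),b.round(4),(a+b)/2,yaw(b,a)-90)
print('tip',f((302,143),.16).round(4))
print('arm',f((302,3),.143).round(4),f((302,75),.135).round(4),yaw(f((302,75),.135),f((302,3),.141)))
a,b=f((240,72),.012),f((348,76),.012);print('base',a.round(4),b.round(4),yaw(b,a)-90)
print('wires/basket', yaw(f((340,178),.114),f((220,178),.114))-90)
E
```

```text
bar [0.4305 0.0154 0.181 ] [ 0.4418 -0.0707  0.181 ] [ 0.43611404 -0.02764371  0.181     ] 7.46783915007353
tip [ 0.5033 -0.0308  0.16  ]
arm [ 0.5905 -0.0199  0.143 ] [ 0.5448 -0.0265  0.135 ] 8.074435421223903
base [0.5569 0.0296 0.012 ] [ 0.5689 -0.0784  0.012 ] 6.3416365311828855
wires/basket 7.860714948797707
```

Call:
carry_out --motion '[0,0,0,0.001,0.006,0,1,0,0,0,0.001,0.006,-0.005,1,0,0,0,0,0,-0.015,1,0,0,0,0,0,-0.02,1,0,0,0,0,0,-0.02,1,0,0,0,0,0,-0.015,1,0,0,0,0,0,-0.008,1,0,0,0,0,0,0,1,0,0,0,0,0,0,1]'

```text
time_s: 11.45
eef_pos: [0.5301, -0.0302, 0.1967]
eef_rot: [0.047, 0.706, 0.048, -0.705]
wrist_force: [0.3, -0.1, -4.9]
opening: 0.178
```

```bash
python3 - <<'E'
from h import *
M=T();print(M[:3,3].round(4).tolist(),np.degrees(np.arctan2(M[1,1],M[0,1])),ctrl.get_obs()['wrist_force'])
for c in ['wrist','side','scene']:
    im,P=snap(c,'i_%s.png'%c)
    for t in ['rack_bar','rack','hook_seat','rocker']: print(c,t,lm(c,P,t))
s=cv2.imread('pics/i_side.png')[100:260,180:360];c=cv2.imread('pics/i_scene.png')[130:290,200:360]
w=cv2.imread('pics/i_wrist.png')
cv2.imwrite('pics/i.png',np.hstack([cv2.resize(s,(405,360)),cv2.resize(c,(360,360))]))
E
```

```text
[0.5301, -0.0302, 0.1967] -82.33927215554765 [ 0.29943769 -0.14465549 -4.91071382]
wrist rack_bar [([0.5262, -0.0271, 0.1736], 0.67)]
wrist rack [([0.5226, -0.0302, 0.0745], 0.9)]
wrist hook_seat [([0.5218, -0.0257, 0.1419], 0.73), ([0.6301, -0.016, 0.1973], 0.66)]
wrist rocker [([0.625, -0.0116, 0.1329], 0.8)]
side rack_bar [([0.5247, -0.0269, 0.1786], 0.82)]
side rack [([0.5231, -0.0265, 0.0704], 0.84)]
side hook_seat [([0.5152, -0.0257, 0.1446], 0.78)]
side rocker [([0.6257, -0.0166, 0.1339], 0.75)]
scene rack_bar [([0.5245, -0.028, 0.181], 0.81), ([0.4552, 0.2959, 0.0849], 0.46)]
scene rack [([0.5271, -0.0271, 0.0721], 0.8)]
scene hook_seat [([0.5195, -0.0308, 0.1412], 0.64)]
scene rocker [([0.6262, -0.0111, 0.13], 0.57)]
```

View pics/i.png

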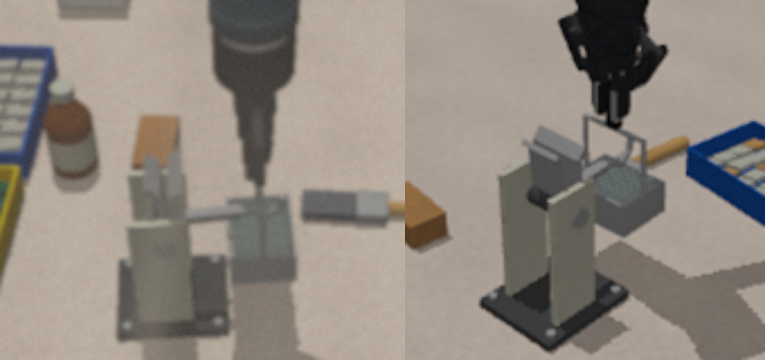

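The crop shows the hook through the handle window, with its tip at (628,150) beyond the bar. Next I lower.

Call:
carry_out --motion '[0,0,0,0.01,0,0.002,1,0,0,0,0.012,0,0.002,1,0,0,0,0.01,0,0,1,0,0,0,0.005,0,0,1,0,0,0,0.004,0,0,1,0,0,0,0.003,0,0,1,0,0,0,0,0,0,1]'

```text
time_s: 12.9
eef_pos: [0.5258, -0.0304, 0.1483]
eef_rot: [0.047, 0.706, 0.048, -0.705]
wrist_force: [-0.8, -0.2, -3.6]
opening: 0.179
```

Call:
carry_out --motion '[0,0,0,0.003,0,0,1,0,0,0,0.003,0,0,1,0,0,0,0.002,0,0,1,0,0,0,0,0,0,1]'

```text
time_s: 13.3
eef_pos: [0.5263, -0.0305, 0.1474]
eef_rot: [0.047, 0.706, 0.048, -0.705]
wrist_force: [-5.4, 1.1, 0.4]
opening: 0.175
```

```bash
python3 - <<'E'
from h import *
M=T();print(M[:3,3].round(4).tolist(),ctrl.get_obs()['wrist_force'])
for c in ['wrist','side','scene']:
    im,P=snap(c,'j_%s.png'%c)
    for t in ['rack_bar','rack','hook_seat','jaw_edge']: print(c,t,lm(c,P,t))
print(T()[:3,3].round(4).tolist(),ctrl.get_obs()['wrist_force'])
E
```

```text
[0.5263, -0.0305, 0.1474] [-5.38295029  1.09298262  0.35575917]
wrist rack_bar [([0.5245, -0.0321, 0.1244], 0.97)]
wrist rack [([0.5161, -0.0326, 0.0219], 0.6)]
wrist hook_seat [([0.5182, -0.0247, 0.1264], 0.58)]
wrist jaw_edge [([0.6215, -0.0137, 0.199], 0.56)]
side rack_bar [([0.5228, -0.0284, 0.1279], 0.66), ([0.617, -0.0178, -0.0028], 0.52)]
side rack [([0.5157, -0.0309, 0.0223], 0.97)]
side hook_seat [([0.5164, -0.0311, 0.1298], 0.6), ([0.7695, -0.2293, -0.0013], 0.48)]
side jaw_edge [([0.4572, 0.293, 0.0046], 0.65), ([0.6153, -0.0185, 0.1919], 0.6)]
scene rack_bar [([0.5202, -0.0308, 0.1263], 0.58)]
scene rack [([0.5227, -0.0313, 0.0216], 0.69), ([0.6241, -0.0143, 0.1325], 0.67)]
scene hook_seat [([0.5216, -0.0308, 0.1318], 0.95), ([0.4557, 0.3003, -0.0017], 0.32)]
scene jaw_edge [([0.6215, -0.0208, 0.1972], 0.61)]
[0.5263, -0.0305, 0.147] [-5.95655892  0.78939116  5.39002248]
```

Call:
carry_out --motion '[0,0,0,-0.002,0,0.002,1,0,0,0,0,0,0,1,0,0,0,0,0,0,1]'

```text
time_s: 14.35
eef_pos: [0.525, -0.0308, 0.1501]
eef_rot: [0.048, 0.707, 0.048, -0.704]
wrist_force: [-1.1, 0.4, -3.7]
opening: 0.177
```

Call:
carry_out --motion '[0,0,0,0,0,0,0.4,0,0,0,0,0,0,0.2,0,0,0,0,0,0,0,0,0,0,0,0,0,0,0,0,0,0,0,0,0,0,0,0,0,0,0,0]'

```text
time_s: 14.95
eef_pos: [0.527, -0.0315, 0.1518]
eef_rot: [0.048, 0.709, 0.047, -0.702]
wrist_force: [0.6, 0.1, 0.5]
opening: 0.498
```

```bash
python3 - <<'E'
from h import *
M=T();print(M[:3,3].round(4).tolist(),ctrl.get_obs()['wrist_force'],ctrl.get_obs()['opening'])
for c in ['wrist','side','scene']:
    im,P=snap(c,'k_%s.png'%c)
    for t in ['rack_bar','rack','hook_seat','jaw_edge']: print(c,t,lm(c,P,t))
s=cv2.imread('pics/k_side.png')[100:260,180:360];c=cv2.imread('pics/k_scene.png')[130:290,200:360]
cv2.imwrite('pics/k.png',np.hstack([cv2.resize(cv2.imread('pics/k_wrist.png'),(420,315)),cv2.resize(c,(315,315))]))
E
```

```text
[0.527, -0.0315, 0.1518] [0.58133762 0.12965596 0.48827728] 0.4984913067945885
wrist rack_bar [([0.5225, -0.0329, 0.1257], 0.61)]
wrist rack [([0.5163, -0.0306, 0.0252], 0.88), ([0.5157, -0.0245, 0.1316], 0.17)]
wrist hook_seat [([0.5171, -0.0247, 0.1301], 0.97)]
wrist jaw_edge [([0.6187, -0.0146, 0.1997], 0.87)]
side rack_bar [([0.5202, -0.0301, 0.1296], 0.88), ([0.6172, -0.012, 0.1896], 0.22)]
side rack [([0.52, -0.0256, 0.0232], 0.68), ([0.6304, -0.017, 0.1325], 0.51)]
side hook_seat [([0.5207, -0.0295, 0.1302], 0.71)]
side jaw_edge [([0.6197, -0.0169, 0.1952], 0.78)]
scene rack_bar [([0.5237, -0.0312, 0.1273], 0.68)]
scene rack [([0.519, -0.0273, 0.0204], 0.61)]
scene hook_seat []
scene jaw_edge [([0.6176, -0.0155, 0.1949], 0.87)]
```

View pics/k.png

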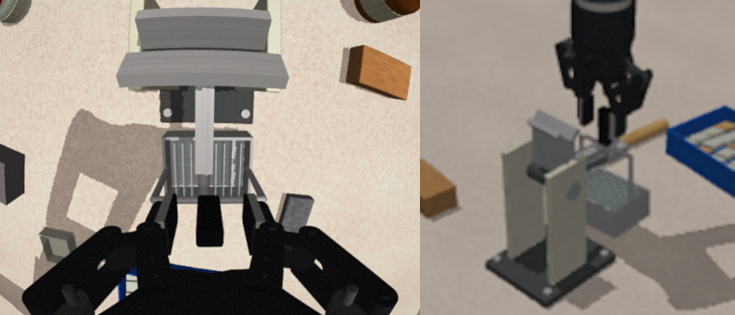

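The rack hangs on the hook with the plates closed, and the fingers are clear of its tab. I retreat upward, then go to the block.

Call:
carry_out --motion '[0,0,0,-0.01,0,0,0,0,0,0,-0.02,0,0,0,0,0,0,-0.03,0,0,-0.5,0,0,0,-0.04,0,0,-1,0,0,0,-0.02,0,0,-1]'

```text
time_s: 16.2
eef_pos: [0.5235, -0.0307, 0.2744]
eef_rot: [0.047, 0.706, 0.048, -0.705]
wrist_force: [0.2, -0.5, -0.4]
opening: 0.975
```

Call:
carry_out --motion '[0,0,0,0,-0.03,0.003,-1,0,0,0,0,-0.04,0.003,-1,0,0,0,0,-0.04,0.003,-1,0,0,0,0,-0.04,0.003,-1,0,0,0,0,-0.04,0.003,-1,0,0,0,0,-0.04,0.003,-1,0,0,0,0,-0.04,0.003,-1,0,0,0,0,-0.036,0.003,-1,-8,0,0,0,-0.02,0.002,-1,-8,0,0,0,0,0,-1]'

```text
time_s: 17.2
eef_pos: [0.4554, 0.2999, 0.2889]
eef_rot: [0.148, 0.7, 0.145, -0.684]
wrist_force: [0.6, -0.7, -0.1]
opening: 0.999
```

Call:
carry_out --motion '[-8.3,0,0,0,0,0,-1,-8.3,0,0,0,0,0,-1,-8.3,0,0,0,0,0,-1,-8.3,0,0,0,0,0,-1,-8.3,0,0,0,0,0,-1,-8.3,0,0,0,0,0,-1,-8.3,0,0,0,0,0,-1,-8.3,0,0,0,0,0,-1,0,0,0,0,0,0,-1]'

```text
time_s: 18.1
eef_pos: [0.4545, 0.3023, 0.2969]
eef_rot: [0.517, 0.496, 0.505, -0.481]
wrist_force: [-1.0, -0.5, 0.1]
opening: 0.998
```

```bash
python3 - <<'E'
from h import *
M=T();print(M.round(4).tolist(),np.degrees(np.arctan2(M[1,1],M[0,1])),ctrl.get_obs()['q'].round(2))
for c in ['wrist','side','scene']:
    im,P=snap(c,'l_%s.png'%c)
    for t in ['blade_grip','block','rack','rack_bar','gap','jaw_edge','hook_seat']: print(c,t,lm(c,P,t))
print(T()[:3,3].round(4))
cv2.imwrite('pics/l.png',cv2.imread('pics/l_wrist.png'))
E
```

```text
[[0.0284, 0.9986, 0.0449, 0.4545], [0.0035, 0.0448, -0.999, 0.3023], [-0.9996, 0.0286, -0.0022, 0.2969], [0.0, 0.0, 0.0, 1.0]] 2.567722238088626 [ 0.37  0.05  1.62 -0.01  1.45  0.33]
wrist blade_grip [([0.4578, 0.2919, 0.0873], 0.61)]
wrist block [([0.4574, 0.2915, -0.003], 0.89)]
wrist rack [([0.5156, -0.0268, 0.0245], 0.9), ([0.4582, 0.2928, -0.0013], 0.28)]
wrist rack_bar []
wrist gap []
wrist jaw_edge [([0.5138, -0.0294, 0.0231], 0.27)]
wrist hook_seat []
side blade_grip [([0.7715, -0.2256, 0.0002], 0.74), ([0.4549, 0.2962, 0.0881], 0.6)]
side block [([0.7717, -0.2257, -0.0016], 0.25), ([0.6179, -0.0164, -0.0008], 0.18)]
side rack []
side rack_bar [([0.5201, -0.0309, 0.1308], 0.97), ([0.5193, -0.0246, 0.0238], 0.54)]
side gap [([0.6171, -0.0152, 0.1895], 0.64)]
side jaw_edge [([0.6164, -0.0176, 0.1932], 0.77), ([0.6261, -0.0184, 0.1342], 0.71)]
side hook_seat [([0.5173, -0.0301, 0.1265], 0.83), ([0.7163, 0.2891, 0.0039], 0.71)]
scene blade_grip [([0.4541, 0.2928, 0.0861], 0.77)]
scene block [([0.4584, 0.299, -0.0016], 0.73)]
scene rack [([0.5198, -0.0276, 0.0242], 0.7)]
scene rack_bar [([0.5181, -0.0283, 0.1301], 0.87), ([0.3303, 0.1944, -0.0006], 0.26)]
scene gap [([0.6178, -0.0151, 0.191], 0.76)]
scene jaw_edge [([0.6214, -0.0191, 0.196], 0.72)]
scene hook_seat [([0.5189, -0.033, 0.1287], 0.95)]
[0.4545 0.3022 0.2961]
```

View pics/l.png

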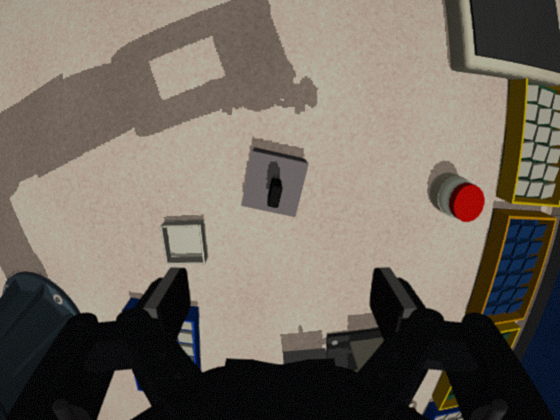

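The wrist view shows the block at (274,182), slightly rotated, with the handle's top at (275,193). I compute its yaw.

```bash
python3 - <<'E'
from h import *
P=T()@np.array(ctrl.camera_params('wrist')['hand_eye'])
im=cv2.imread('pics/l.png')
f=lambda a,z:ray(P,*a,z)
m=ctrl.camera('wrist'); m=ctrl.trace('wrist','block')
if m:
    c=max(cv2.findContours(m[0]['pixels'].astype('uint8'),0,2)[0],key=cv2.contourArea); print(cv2.approxPolyDP(c,4,True)[:,0].tolist())
q=[(250,149),(307,160),(296,216),(242,206)]; W=[f(a,.05) for a in q]; print(np.round(W,4).tolist(),np.mean(W,0))
for i in range(4): print(yaw(W[i],W[(i+1)%4]).round(1),np.linalg.norm(W[i]-W[(i+1)%4]).round(4))
cv2.imwrite('pics/m.png',cv2.resize(im[120:240,200:350],None,fx=5,fy=5,interpolation=cv2.INTER_CUBIC))
E
```

```text
[[255, 148], [242, 204], [294, 215], [306, 161]]
[[0.4256, 0.3357, 0.05], [0.4945, 0.3251, 0.05], [0.4852, 0.2539, 0.05], [0.4173, 0.2645, 0.05]] [0.45565818 0.29478968 0.05      ]
-8.7 0.0698
-97.5 0.0718
171.1 0.0688
83.3 0.0716
```

View pics/m.png

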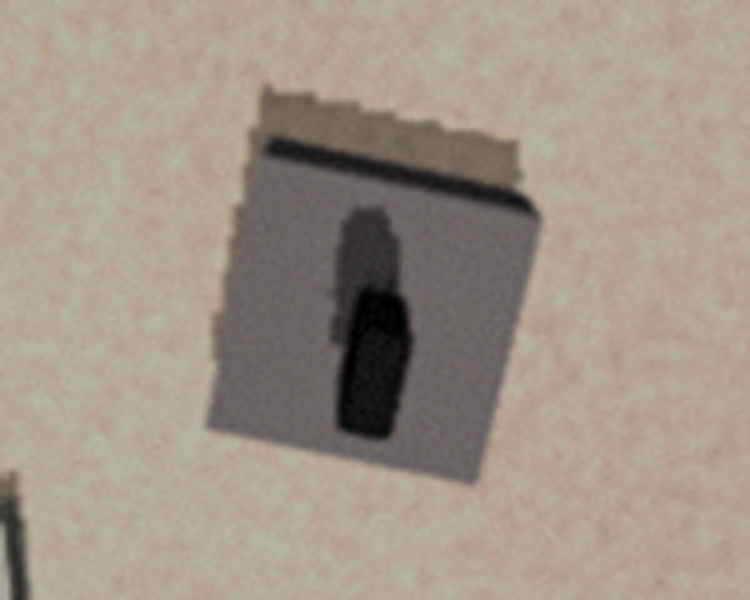

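Call:
carry_out --motion '[5.5,0,-0.8,0,0.001,0.004,-1,5.5,0,-0.8,0,0.002,0.004,-1,0,0,0,0.03,0,0,-1,0,0,0,0.045,0,0,-1,0,0,0,0.045,0,0,-1,0,0,0,0.035,0,0,-0.6,0,0,0,0.015,0,0,-0.4,0,0,0,0,0,0,-0.4,0,0,0,0,0,0,-0.4]'

```text
time_s: 20.3
eef_pos: [0.4599, 0.2957, 0.1233]
eef_rot: [0.459, 0.541, 0.46, -0.535]
wrist_force: [0.3, -0.6, 0.9]
opening: 0.695
```

```bash
python3 - <<'E'
from h import *
M=T();print(M.round(4).tolist(),np.degrees(np.arctan2(M[1,1],M[0,1])))
im,P=snap('wrist','n.png')
print(lm('wrist',P,'blade_grip'),lm('wrist',P,'block'))
m=ctrl.trace('wrist','blade')
if m:
    p=m[0]['pixels']; c=max(cv2.findContours(p.astype('uint8'),0,2)[0],key=cv2.contourArea); print(cv2.approxPolyDP(c,3,True)[:,0].tolist())
E
```

```text
[[0.0051, 0.9877, -0.1562, 0.4599], [0.0071, -0.1563, -0.9877, 0.2957], [-1.0, 0.0039, -0.0078, 0.1233], [0.0, 0.0, 0.0, 1.0]] -8.989622832289589
[([0.4582, 0.2891, 0.0867], 0.67)] [([0.4596, 0.2863, 0.0003], 0.96)]
[[274, 213], [263, 223], [259, 268], [262, 283], [279, 283], [281, 223]]
```

View pics/n.png

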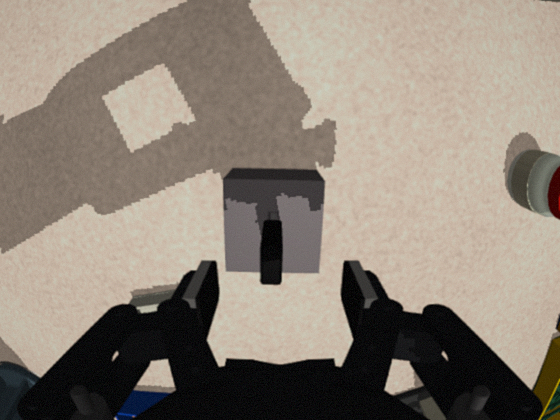

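The block looks square to the tool. The handle is at (271,250), a little left of the fingers' middle (about 279).

```bash
python3 - <<'E'
from h import *
M=T();P=M@np.array(ctrl.camera_params('wrist')['hand_eye'])
f=lambda a,z:np.linalg.inv(M)@np.r_[ray(P,*a,z),1]
for n,a,z in [('hl',(260.5,283),.113),('hr',(281,283),.113),('hfarL',(264,223),.113),('hfarR',(281,223),.113),('bl',(225,271),.05),('br',(320,273),.05),('tl',(224,182),.05),('tr',(324,182),.05)]:
    print(n,f(a,z)[:3].round(4),ray(P,*a,z).round(4))
E
```

```text
hl [ 0.0115 -0.0092  0.0128] [0.4499 0.2849 0.113 ]
hr [0.0116 0.0019 0.0128] [0.4608 0.2832 0.113 ]
hfarL [ 0.0118 -0.0067 -0.0214] [0.4576 0.3183 0.113 ]
hfarR [ 0.0119  0.0018 -0.0214] [0.4661 0.317  0.113 ]
bl [ 0.0741 -0.0399  0.0384] [0.416 0.265 0.05 ]
br [0.0745 0.0317 0.0401] [0.4864 0.2521 0.05  ]
tl [ 0.0747 -0.037  -0.0295] [0.4294 0.3315 0.05  ]
tr [ 0.0752  0.0316 -0.0293] [0.4972 0.3207 0.05  ]
```

Call:
carry_out --motion '[0,0,0,0.005,-0.0035,0.002,-0.4,0,0,0,0.02,0,0,-0.4,0,0,0,0.015,0,0,-0.4,0,0,0,0.008,0,0,-0.4,0,0,0,0,0,0,1,0,0,0,0,0,0,1,0,0,0,0,0,0,1,0,0,0,0,0,0,1,0,0,0,0,0,0,1,0,0,0,0,0,0,1]'

```text
time_s: 21.5
eef_pos: [0.4575, 0.297, 0.0813]
eef_rot: [0.459, 0.544, 0.46, -0.531]
wrist_force: [-0.2, -0.3, -0.8]
opening: 0.133
```

```bash
python3 - <<'E'
from h import *
M=T();print(M.round(4).tolist(),ctrl.get_obs()['opening'],ctrl.get_obs()['wrist_force'])
im,P=snap('wrist','o.png')
print(lm('wrist',P,'blade_grip'))
print(T()[:3,3])
E
```

```text
[[0.0121, 0.9877, -0.1557, 0.4575], [0.0123, -0.1558, -0.9877, 0.297], [-0.9999, 0.0101, -0.0141, 0.0813], [0.0, 0.0, 0.0, 1.0]] 0.1331205579023443 [-0.22251844 -0.30418227 -0.8491622 ]
[([0.459, 0.2918, 0.0848], 0.61)]
[0.45749273 0.29693496 0.08127021]
```

Call:
carry_out --motion '[0,0,0,-0.01,0,0,1,0,0,0,-0.015,0,0,1,0,0,0,-0.02,0,0,1,0,0,0,-0.03,0,0,1,0,0,0,-0.04,0,0,1,0,0,0,-0.045,0,0,1,0,0,0,-0.04,0,0,1,0,0,0,-0.03,0,0,1,0,0,0,0,0,0,1]'

```text
time_s: 22.5
eef_pos: [0.456, 0.2929, 0.3272]
eef_rot: [0.46, 0.546, 0.458, -0.53]
wrist_force: [0.6, -0.2, -1.3]
opening: 0.132
```

```bash
python3 - <<'E'
from h import *
ctrl.camera('side')
M=T();print(M.round(4).tolist(),ctrl.get_obs()['opening'],ctrl.get_obs()['wrist_force'].round(1))
for c in ['wrist','side','scene']:
    im,P=snap(c,'p_%s.png'%c)
    for t in ['blade_grip','blade_tip','blade','jaw_edge','gap']: print(c,t,lm(c,P,t))
print(T()[:3,3])
E
```

```text
[[0.017, 0.9874, -0.1574, 0.4553], [0.0124, -0.1576, -0.9874, 0.2927], [-0.9998, 0.0148, -0.0149, 0.3251], [0.0, 0.0, 0.0, 1.0]] 0.12759905750918812 [ 0.5  0.4 -0.8]
wrist blade_grip [([0.4557, 0.2849, 0.3325], 0.75)]
wrist blade_tip [([0.4585, 0.2891, 0.2504], 0.88)]
wrist blade [([0.4524, 0.2903, 0.2547], 0.89)]
wrist jaw_edge []
wrist gap []
side blade_grip [([0.4521, 0.2899, 0.3259], 0.55)]
side blade_tip [([0.7685, -0.2293, 0.0009], 0.63), ([0.4515, 0.288, 0.242], 0.62)]
side blade [([0.4492, 0.2926, 0.2429], 0.74), ([0.5202, -0.0281, 0.1282], 0.73)]
side jaw_edge [([0.6159, -0.0163, 0.1925], 0.82)]
side gap [([0.6141, -0.0137, 0.1907], 0.72)]
scene blade_grip [([0.4529, 0.2914, 0.3247], 0.67)]
scene blade_tip [([0.454, 0.2891, 0.2444], 0.54)]
scene blade [([0.4515, 0.2889, 0.2486], 0.85)]
scene jaw_edge [([0.6242, -0.0178, 0.1949], 0.62)]
scene gap [([0.6176, -0.014, 0.1933], 0.66), ([0.522, -0.0324, 0.1295], 0.3)]
[0.45368069 0.29227889 0.32050279]
```

Call:
carry_out --motion '[0,0,0,0,0.013,0.017,1,0,0,0,0,0.025,0.033,1,0,0,0,0,0.029,0.038,1,0,0,0,0,0.029,0.038,1,0,0,0,0,0.029,0.038,1,0,0,0,0,0.029,0.038,1,0,0,0,0,0.025,0.033,1,0,0,0,0,0.019,0.025,1,-5.5,0,0,0,0.013,0.017,1,-5.5,0,0,0,0,0,1]'

```text
time_s: 24.45
eef_pos: [0.6252, -0.0258, 0.319]
eef_rot: [0.511, 0.495, 0.51, -0.483]
wrist_force: [-0.8, 0.4, -0.1]
opening: 0.13
```

Call:
carry_out --motion '[-5.5,0,0,0,0,0,1,0,0,0,0,0,0,1,0,0,0,0,0,0,1,0,0,0,0,0,0,1]'

```text
time_s: 24.85
eef_pos: [0.6254, -0.0274, 0.3182]
eef_rot: [0.533, 0.47, 0.533, -0.459]
wrist_force: [0.2, 0.3, -1.3]
opening: 0.129
```

```bash
python3 - <<'E'
from h import *
ctrl.camera('side');ctrl.camera('side')
M=T();print(M.round(4).tolist(),np.degrees(np.arctan2(M[1,1],M[0,1])),ctrl.get_obs()['opening'],ctrl.get_obs()['wrist_force'].round(1))
for c in ['wrist','side','scene']:
    im,P=snap(c,'q_%s.png'%c)
    for t in ['blade_grip','blade_tip','jaw_edge','gap','rack_bar']: print(c,t,lm(c,P,t))
print(T()[:3,3])
w=cv2.imread('pics/q_wrist.png'); cv2.imwrite('pics/q.png',cv2.resize(w[120:420,120:440],None,fx=2,fy=2,interpolation=cv2.INTER_CUBIC))
E
```

```text
[[0.011, 0.9904, 0.1381, 0.6254], [0.0112, 0.138, -0.9904, -0.0273], [-0.9999, 0.0124, -0.0096, 0.3183], [0.0, 0.0, 0.0, 1.0]] 7.930362106309441 0.12889703109276018 [-0.   0.7 -1.4]
wrist blade_grip []
wrist blade_tip [([0.6267, -0.0305, 0.2427], 0.98)]
wrist jaw_edge [([0.6196, -0.0194, 0.1976], 0.56)]
wrist gap [([0.6218, -0.0159, 0.1943], 0.84), ([0.3838, -0.1594, -0.003], 0.54)]
wrist rack_bar [([0.5221, -0.0318, 0.124], 0.86)]
side blade_grip [([0.628, -0.0299, 0.3278], 0.44)]
side blade_tip [([0.6257, -0.0333, 0.2432], 0.51)]
side jaw_edge [([0.6161, -0.0161, 0.1947], 0.86), ([0.7141, 0.2888, 0.0029], 0.28)]
side gap [([0.6183, -0.0161, 0.1941], 0.76), ([0.5194, -0.0294, 0.1589], 0.41)]
side rack_bar [([0.5201, -0.0312, 0.1294], 0.62), ([0.6273, -0.0189, 0.135], 0.24)]
scene blade_grip [([0.6264, -0.029, 0.3232], 0.84)]
scene blade_tip [([0.6283, -0.0304, 0.2419], 0.63), ([0.5219, -0.0253, 0.022], 0.36)]
scene jaw_edge [([0.6206, -0.0165, 0.1936], 0.78)]
scene gap [([0.6189, -0.0159, 0.1951], 0.66)]
scene rack_bar [([0.5224, -0.0299, 0.128], 0.56)]
[ 0.62551229 -0.02766115  0.31823304]
```

View pics/q.png

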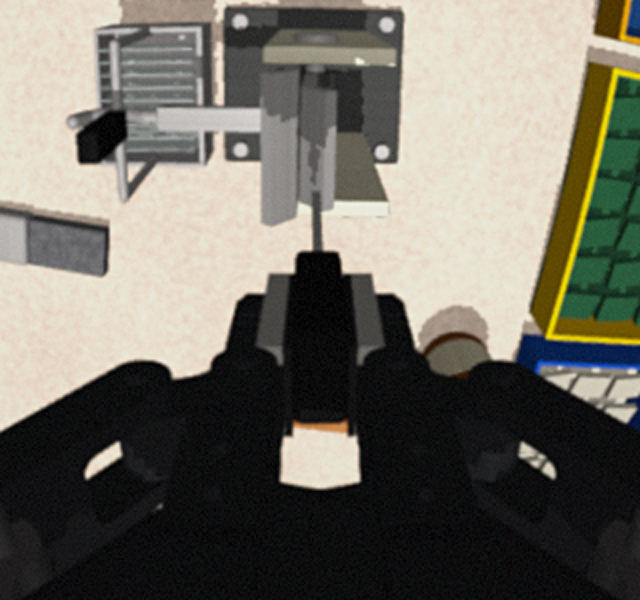

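The wrist view shows the rack hanging on the left. The seam between the plates is at crop x≈299 and the blade is above it at crop (317,195–250), offset sideways by several mm. I refine with the masks and rays.

```bash
cat > v.py <<'E'
from h import *
def view():
    M=T(); im,P=snap('wrist','v.png'); I=np.linalg.inv(M)
    print('TCP',M[:3,3].round(4),'yaw',np.degrees(np.arctan2(M[1,1],M[0,1])).round(2),'F',ctrl.get_obs()['wrist_force'].round(1))
    for t in ['blade_tip','gap','jaw_edge']:
        r=ctrl.landmark_of('wrist',t)
        for d in r[:1]: print(t,'tool',(I@np.r_[w(P,d['point']),1])[:3].round(4),'world',w(P,d['point']).round(4),d['conf'])
    return M,P,I,im
E
python3 - <<'E'
from v import *
M,P,I,im=view()
g=cv2.cvtColor(im,cv2.COLOR_BGR2GRAY)
for v in [158,165,172,180,190,200,210,215,220,225,232,240]: print(v,g[v,248:296].tolist())
for t in ['blade','rocker']:
    m=ctrl.trace('wrist',t)
    if m:
        p=m[0]['pixels']; print(t,m[0]['conf'])
        for v in range(150,260,8):
            x=np.flatnonzero(p[v]); print(v,(x.min(),x.max(),len(x)) if len(x) else '')
for u,v in [(269.5,222),(269.5,158)]: print('seam',(I@np.r_[ray(P,u,v,.195),1])[:3].round(4))
for v in (225,240): print('blade@tip z', (I@np.r_[ray(P,279,v,.243),1])[:3].round(4))
E
```

```text
TCP [ 0.6255 -0.0277  0.3182] yaw 7.97 F [-0.8  0.2 -1.3]
blade_tip tool [0.0751 0.0021 0.0013] world [ 0.6286 -0.0278  0.2431] 0.95
gap tool [ 0.1234 -0.0044 -0.011 ] world [ 0.621  -0.016   0.1949] 0.91
jaw_edge tool [ 0.1206 -0.0063 -0.0083] world [ 0.6195 -0.0189  0.1977] 0.69
158 [77, 77, 86, 99, 101, 99, 95, 99, 99, 98, 100, 100, 100, 100, 100, 96, 102, 97, 100, 106, 94, 73, 47, 41, 59, 70, 74, 74, 72, 72, 68, 50, 39, 39, 38, 37, 39, 52, 51, 44, 38, 45, 44, 45, 47, 43, 41, 42]
165 [80, 78, 87, 97, 101, 99, 95, 101, 98, 99, 100, 100, 99, 98, 101, 100, 96, 100, 98, 103, 92, 73, 70, 86, 91, 93, 88, 92, 90, 90, 89, 92, 87, 88, 89, 89, 95, 92, 95, 95, 68, 51, 42, 41, 40, 46, 44, 44]
172 [74, 86, 120, 122, 104, 92, 97, 96, 101, 99, 101, 96, 100, 99, 97, 99, 96, 98, 99, 102, 92, 70, 72, 85, 93, 91, 90, 90, 92, 87, 91, 94, 94, 92, 99, 101, 104, 106, 106, 100, 67, 43, 42, 39, 48, 41, 39, 42]
180 [207, 206, 177, 150, 151, 150, 149, 148, 143, 142, 147, 144, 118, 105, 122, 130, 137, 144, 149, 145, 118, 80, 77, 87, 95, 90, 93, 94, 91, 86, 92, 94, 93, 94, 100, 105, 105, 103, 107, 102, 63, 40
[... 1989 characters left out ...]
t64(276), np.int64(279), 4)
230 (np.int64(276), np.int64(280), 5)
238 (np.int64(276), np.int64(280), 5)
246 (np.int64(270), np.int64(287), 18)
254 (np.int64(267), np.int64(289), 23)
rocker 0.72
150 
158 (np.int64(271), np.int64(287), 17)
166 (np.int64(270), np.int64(287), 18)
174 (np.int64(166), np.int64(287), 88)
182 (np.int64(154), np.int64(287), 77)
190 (np.int64(270), np.int64(287), 18)
198 (np.int64(269), np.int64(287), 19)
206 (np.int64(270), np.int64(286), 17)
214 (np.int64(270), np.int64(286), 17)
222 (np.int64(280), np.int64(286), 7)
230 
238 
246 
254 
seam [ 0.123  -0.0078  0.0162]
seam [ 0.1235 -0.0074 -0.039 ]
blade@tip z [0.0752 0.0005 0.0022]
blade@tip z [0.0751 0.0005 0.0136]
```

Call:
carry_out --motion '[0,-0.5,-0.7,0,-0.002,-0.006,1,0,0,0,0.01,-0.003,-0.009,1,0,0,0,0.015,0,0,1,0,0,0,0,0,0,1,0,0,0,0,0,0,1]'

```text
time_s: 26.65
eef_pos: [0.6172, -0.0114, 0.2901]
eef_rot: [0.533, 0.463, 0.534, -0.464]
wrist_force: [0.4, -0.3, 0.3]
opening: 0.132
```

```bash
cat > s.py <<'E'
from v import *
ctrl.camera('side')
M,P,I,im=view()
print(M.round(4)[:3,:3].tolist())
g=cv2.cvtColor(im,cv2.COLOR_BGR2GRAY)
for t in ['blade','rocker']:
    m=ctrl.trace('wrist',t)
    if m:
        p=m[0]['pixels']; print(t,m[0]['conf'])
        for v in range(140,252,6):
            x=np.flatnonzero(p[v]); x=x[x>255]
            if len(x): print(v,x.min(),x.max(),end='; ')
        print()
for v in range(150,246,8): print(v,g[v,256:292].tolist())
E
python3 s.py
```

```text
TCP [ 0.617  -0.0114  0.2898] yaw 8.02 F [ 0.4  0.  -0.8]
blade_tip tool [0.0735 0.004  0.0039] world [ 0.6213 -0.0147  0.2163] 0.58
gap tool [0.0936 0.0038 0.005 ] world [ 0.6212 -0.0158  0.1961] 0.9
jaw_edge tool [0.0938 0.0061 0.0083] world [ 0.6239 -0.0188  0.196 ] 0.58
[[-0.0032, 0.9902, 0.1395], [0.0005, 0.1395, -0.9902], [-1.0, -0.0031, -0.001]]
blade 0.97
224 277 279; 230 277 279; 236 277 279; 242 276 280; 248 268 290; 
rocker 0.63
176 279 298; 182 279 298; 188 279 298; 194 256 299; 200 256 299; 206 256 299; 212 278 299; 218 280 298; 224 280 298; 230 281 298; 236 280 297; 242 281 297; 248 290 297; 
150 [41, 40, 44, 43, 45, 44, 41, 40, 42, 58, 87, 98, 99, 96, 101, 95, 91, 96, 95, 92, 96, 94, 93, 99, 97, 95, 96, 95, 99, 100, 96, 91, 101, 97, 93, 101]
158 [78, 78, 76, 77, 76, 80, 85, 92, 92, 93, 96, 98, 95, 91, 94, 93, 92, 90, 91, 88, 76, 81, 83, 94, 95, 101, 105, 104, 105, 113, 112, 118, 117, 117, 116, 115]
166 [72, 73, 84, 117, 139, 145, 146, 143, 145, 147, 146, 149, 145, 144, 145, 146, 144, 143, 145, 145, 147, 144, 145, 146, 146, 143, 146, 147, 146, 149, 148, 150, 147, 143, 1
[... 826 characters left out ...]
147, 146, 145, 150, 144, 143, 139, 143, 143, 144, 139, 142, 142, 139, 138, 137, 110, 96, 87, 60, 68, 114, 131, 130, 127, 125, 127, 129, 130, 135, 134, 129, 127]
222 [227, 223, 175, 143, 145, 144, 144, 145, 142, 141, 142, 143, 141, 142, 141, 141, 137, 130, 118, 113, 79, 65, 70, 71, 99, 127, 128, 127, 123, 128, 126, 131, 131, 134, 127, 126]
230 [225, 218, 174, 145, 141, 144, 146, 144, 140, 140, 143, 142, 145, 138, 140, 139, 134, 136, 136, 122, 85, 69, 70, 67, 86, 121, 128, 128, 125, 130, 125, 127, 130, 132, 128, 127]
238 [220, 214, 175, 144, 141, 144, 142, 143, 144, 138, 141, 139, 139, 139, 137, 136, 137, 139, 142, 136, 94, 69, 70, 72, 79, 108, 122, 122, 124, 130, 129, 125, 129, 125, 127, 132]
```

Call:
carry_out --motion '[0,0,0,0.003,0.001,0.001,1,0,0,0,0.005,0,0,1,0,0,0,0.005,0,0,1,0,0,0,0.004,0,0,1,0,0,0,0,0,0,1]'

```text
time_s: 27.5
eef_pos: [0.6191, -0.0133, 0.2733]
eef_rot: [0.534, 0.464, 0.533, -0.464]
wrist_force: [-0.7, 0.2, 0.7]
opening: 0.131
```

Call:
carry_out --motion '[0,0,0,0.003,0,0,1,0,0,0,0.003,0,0,1,0,0,0,0.002,0,0,1,0,0,0,0,0,0,1]'

```text
time_s: 27.9
eef_pos: [0.6188, -0.0133, 0.273]
eef_rot: [0.535, 0.464, 0.532, -0.464]
wrist_force: [-1.5, -0.3, -0.5]
opening: 0.135
```

```bash
python3 s.py
```

```text
TCP [ 0.619  -0.0134  0.273 ] yaw 7.99 F [-3.3 -0.1  4.6]
blade_tip tool [0.076  0.0031 0.0048] world [ 0.623  -0.0179  0.197 ] 0.73
gap tool [0.1369 0.0075 0.0036] world [ 0.6273 -0.0162  0.1362] 0.7
jaw_edge tool [0.0752 0.0025 0.0054] world [ 0.6225 -0.0186  0.1978] 0.7
[[0.0033, 0.9903, 0.1389], [-0.0023, 0.1389, -0.9903], [-1.0, 0.0029, 0.0027]]
blade 0.83
218 275 280; 224 275 280; 230 275 279; 236 276 280; 242 275 280; 248 267 289; 
rocker 0.9
176 276 296; 182 276 297; 188 276 297; 194 275 298; 200 275 298; 206 275 297; 212 275 297; 218 279 297; 224 279 297; 230 280 296; 236 280 296; 242 281 296; 248 290 296; 
150 [45, 42, 38, 42, 42, 57, 83, 93, 97, 95, 101, 96, 98, 96, 93, 96, 97, 96, 95, 96, 98, 96, 98, 98, 98, 96, 98, 95, 94, 98, 93, 96, 93, 96, 96, 96]
158 [78, 79, 86, 90, 94, 94, 94, 90, 95, 93, 95, 93, 93, 93, 95, 93, 82, 80, 83, 85, 91, 97, 99, 104, 102, 113, 111, 116, 116, 118, 120, 116, 119, 118, 114, 108]
166 [151, 148, 144, 147, 143, 150, 144, 142, 145, 144, 144, 150, 144, 147, 145, 147, 146, 148, 146, 147, 143, 149, 145, 145, 148, 147, 146, 147, 147, 145, 146, 146,
[... 828 characters left out ...]
49, 147, 148, 141, 143, 142, 148, 146, 143, 147, 140, 141, 141, 126, 104, 97, 102, 100, 87, 59, 59, 86, 90, 92, 90, 86, 92, 89, 87, 91, 98, 122, 132, 122, 107, 105]
222 [145, 146, 147, 145, 142, 141, 144, 147, 145, 139, 137, 142, 142, 140, 147, 140, 143, 137, 104, 70, 68, 66, 70, 81, 118, 126, 118, 106, 91, 94, 121, 133, 128, 129, 137, 147]
230 [146, 150, 147, 145, 142, 143, 144, 147, 144, 141, 141, 139, 138, 139, 136, 141, 141, 140, 117, 80, 70, 69, 69, 74, 98, 119, 131, 130, 131, 132, 134, 132, 133, 132, 140, 156]
238 [143, 147, 144, 143, 145, 140, 139, 142, 147, 144, 143, 141, 139, 136, 137, 143, 144, 139, 112, 85, 72, 72, 71, 73, 78, 118, 130, 130, 127, 133, 133, 129, 127, 130, 142, 152]
```

Call:
carry_out --motion '[0,0,0,0.005,-0.001,0,1,0,0,0,0.006,0,0,1,0,0,0,0.006,0,0,1,0,0,0,0,0,0,1]'

```text
time_s: 28.65
eef_pos: [0.623, -0.0139, 0.2721]
eef_rot: [0.541, 0.467, 0.526, -0.46]
wrist_force: [-5.8, -1.1, -0.4]
opening: 0.135
```

```bash
python3 - <<'E'
from v import *
ctrl.camera('side');M,P,I,im=view();print(M[2,:3].round(4))
E
```

```text
TCP [ 0.623  -0.0139  0.2724] yaw 8.03 F [-5.  -0.2 10.8]
blade_tip tool [ 0.0732 -0.0004  0.0044] world [ 0.6248 -0.0187  0.1992] 0.8
gap tool [ 0.0771 -0.0039  0.0026] world [ 0.6212 -0.0176  0.1952] 0.72
jaw_edge tool [0.0737 0.0005 0.0032] world [ 0.6256 -0.0174  0.1987] 0.7
[-0.9997  0.0213  0.0089]
```

Call:
carry_out --motion '[0,0,0,-0.008,0,0,1,0,0.5,-1.2,-0.004,0,0,1,0,0,0,0,0,0,1,0,0,0,0,0,0,1]'

```text
time_s: 29.3
eef_pos: [0.6236, -0.014, 0.2841]
eef_rot: [0.534, 0.464, 0.533, -0.463]
wrist_force: [0.4, 1.6, -1.6]
opening: 0.129
```

```bash
python3 - <<'E'
from v import *
ctrl.camera('side')
M,P,I,im=view();print(M[2,:3].round(4))
cv2.imwrite('pics/r.png',cv2.resize(im[140:260,220:340],None,fx=5,fy=5,interpolation=cv2.INTER_CUBIC))
g=cv2.cvtColor(im,cv2.COLOR_BGR2GRAY)
for v in range(174,250,4): print(v,g[v,254:300].tolist())
for c in ['side','scene']:
    i,P=snap(c)
    for t in ['blade_tip','blade_grip','gap','jaw_edge','rack_bar']: print(c,t,lm(c,P,t)[:1])
E
```

```text
TCP [ 0.6235 -0.014   0.284 ] yaw 8.01 F [ 0.2  0.1 -0.6]
blade_tip tool [0.0764 0.0038 0.0014] world [ 0.6275 -0.0148  0.2076] 0.75
gap tool [ 0.0895 -0.0037  0.0036] world [ 0.6205 -0.0181  0.1945] 0.74
jaw_edge tool [ 0.0871 -0.0023  0.0028] world [ 0.6217 -0.0171  0.1968] 0.97
[-1.0e+00  1.3e-03 -1.0e-04]
174 [72, 75, 79, 75, 60, 45, 39, 41, 61, 69, 73, 75, 75, 76, 76, 75, 71, 48, 28, 31, 45, 61, 71, 66, 60, 63, 78, 68, 49, 45, 39, 33, 25, 30, 33, 38, 39, 36, 36, 38, 39, 39, 38, 43, 38, 36]
178 [73, 73, 79, 70, 73, 78, 75, 79, 77, 83, 83, 87, 92, 94, 95, 88, 70, 49, 39, 53, 68, 75, 80, 75, 72, 79, 64, 55, 41, 42, 37, 39, 42, 39, 51, 46, 45, 43, 40, 44, 43, 48, 40, 43, 43, 45]
182 [98, 98, 98, 100, 105, 105, 102, 101, 100, 97, 94, 97, 98, 100, 102, 91, 69, 49, 58, 72, 72, 74, 76, 76, 73, 76, 72, 49, 38, 40, 35, 40, 42, 53, 48, 51, 47, 38, 41, 40, 36, 41, 40, 41, 40, 41]
186 [98, 96, 97, 102, 101, 103, 96, 98, 99, 96, 98, 99, 95, 102, 100, 86, 71, 62, 75, 78, 76, 76, 76, 81, 74, 73, 71, 53, 42, 41, 43, 36, 38, 53, 55, 51, 45, 36, 41, 46, 40, 40, 41, 41, 47, 43]
190 [99, 98, 97, 100
[... 2992 characters left out ...]
44, 139, 139, 141, 142, 140, 143, 138, 143, 135, 138, 140, 143, 137, 93, 44, 22, 21, 19, 24, 25, 22, 16, 16, 17, 12, 15, 17, 20, 23, 25, 27, 26, 39, 48, 109, 165, 184, 178, 176, 175, 171, 166, 164, 161, 158]
side blade_tip [([0.6225, -0.019, 0.2092], 0.58)]
side blade_grip [([0.3295, 0.198, -0.004], 0.61)]
side gap [([0.6174, -0.0151, 0.1932], 0.78)]
side jaw_edge [([0.6177, -0.0168, 0.195], 0.95)]
side rack_bar [([0.5211, -0.0304, 0.13], 0.69)]
scene blade_tip [([0.6254, -0.0177, 0.206], 0.63)]
scene blade_grip [([0.622, -0.0109, 0.2887], 0.7)]
scene gap [([0.6158, -0.0165, -0.0022], 0.74)]
scene jaw_edge [([0.6231, -0.0175, 0.1945], 0.85)]
scene rack_bar [([0.5168, -0.0284, 0.1273], 0.65)]
```

View pics/r.png

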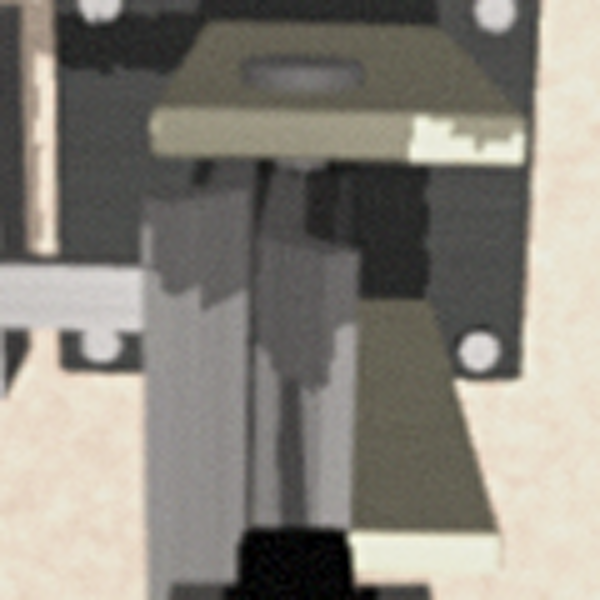

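Final crop: the seam is at u≈270 and the blade at u≈278 after sliding up the moving flare, so it sits about 4.6 mm off to +x. I correct sideways, then push down with firmer steps and a slight bias toward the fixed plate.

Call:
carry_out --motion '[0,0,0,0,-0.003,0,1,0,0,0,0,-0.002,0,1,0,0,0,0.004,0,0,1,0,0,0,0.003,0,0,1,0,0,0,0,0,0,1]'

```text
time_s: 30.65
eef_pos: [0.6176, -0.0148, 0.2767]
eef_rot: [0.534, 0.464, 0.534, -0.464]
wrist_force: [-0.8, -0.3, -0.9]
opening: 0.132
```

```bash
cat > c.py <<'E'
from v import *
ctrl.camera('side')
M,P,I,im=view();print(M[2,:3].round(4))
g=cv2.cvtColor(im,cv2.COLOR_BGR2GRAY)
for v in (198,206,214,222,230,238): print(v,g[v,262:290].tolist())
E
python3 c.py
```

```text
TCP [ 0.6176 -0.0148  0.2768] yaw 8.01 F [ 0.2  0.5 -0.7]
blade_tip tool [0.0761 0.0036 0.0033] world [ 0.6217 -0.0175  0.2008] 0.96
gap tool [0.0803 0.0051 0.0041] world [ 0.6233 -0.0181  0.1965] 0.91
jaw_edge tool [0.0819 0.0011 0.0036] world [ 0.6193 -0.0182  0.1949] 0.9
[-1.e+00  6.e-04 -1.e-04]
198 [98, 96, 100, 100, 100, 100, 102, 97, 97, 95, 95, 99, 99, 100, 95, 80, 54, 71, 85, 93, 90, 85, 85, 89, 90, 91, 92, 91]
206 [97, 96, 100, 97, 97, 97, 96, 103, 98, 94, 92, 97, 96, 97, 90, 71, 49, 78, 89, 93, 91, 87, 82, 90, 88, 91, 94, 90]
214 [138, 140, 141, 146, 145, 149, 135, 106, 99, 89, 93, 97, 97, 103, 95, 66, 51, 76, 89, 92, 89, 86, 84, 98, 122, 130, 132, 132]
222 [143, 146, 141, 142, 143, 141, 139, 143, 145, 138, 132, 146, 140, 126, 85, 72, 68, 75, 97, 125, 130, 129, 127, 126, 128, 127, 130, 133]
230 [143, 142, 145, 143, 143, 141, 143, 141, 145, 137, 135, 141, 139, 102, 74, 75, 70, 72, 87, 121, 130, 124, 125, 128, 127, 126, 130, 134]
238 [143, 144, 140, 142, 145, 142, 140, 140, 138, 137, 135, 140, 141, 120, 86, 72, 73, 68, 80, 110, 121, 123, 125, 129, 133, 131, 127, 129]
```

Call:
carry_out --motion '[0,0,0,0.005,0.0004,0,1,0,0,0,0.008,0,0,1,0,0,0,0.01,0,0,1]'

```text
time_s: 31.2
eef_pos: [0.6209, -0.0157, 0.2638]
eef_rot: [0.538, 0.465, 0.53, -0.462]
wrist_force: [-5.6, -0.8, 3.8]
opening: 0.133
```

```bash
python3 c.py
```

```text
TCP [ 0.6195 -0.0155  0.2607] yaw 8.01 F [-4.1 -2.4  3.3]
blade_tip tool [0.0746 0.0017 0.0062] world [ 0.6226 -0.0216  0.1861] 0.61
gap tool [ 0.0664  0.0026 -0.    ] world [ 0.6226 -0.0154  0.1943] 0.72
jaw_edge tool [0.0644 0.0052 0.0018] world [ 0.6254 -0.0168  0.1963] 0.83
[-1.      0.0067  0.004 ]
198 [98, 98, 100, 96, 98, 98, 92, 97, 102, 99, 100, 95, 68, 48, 33, 38, 48, 61, 79, 91, 96, 95, 97, 87, 89, 92, 94, 93]
206 [100, 98, 101, 94, 102, 101, 92, 97, 100, 101, 106, 96, 63, 44, 30, 39, 50, 64, 83, 94, 91, 96, 93, 90, 91, 93, 94, 93]
214 [100, 99, 98, 98, 95, 98, 93, 98, 100, 98, 106, 94, 65, 55, 50, 49, 53, 63, 88, 92, 95, 92, 92, 92, 90, 92, 92, 89]
222 [117, 132, 136, 144, 148, 137, 107, 96, 101, 101, 93, 89, 69, 65, 71, 75, 67, 72, 87, 94, 96, 90, 89, 106, 125, 140, 134, 126]
230 [146, 147, 139, 147, 144, 135, 142, 138, 141, 145, 142, 123, 70, 67, 68, 69, 69, 78, 110, 121, 108, 103, 124, 131, 138, 135, 139, 134]
238 [147, 146, 136, 141, 140, 138, 136, 138, 142, 143, 138, 125, 100, 74, 65, 70, 74, 71, 96, 126, 139, 133, 130, 134, 133, 134, 136, 135]
```

The blade has entered: the seam has opened to about 4–5 px and the tip is at z≈0.185. About 10 mm remain.

Call:
carry_out --motion '[0,0,-0.3,0.004,0,0,1,0,0,0,0.004,0,0,1,0,0,0,0.003,0,0,1,0,0,0,0,0,0,1]'

```text
time_s: 31.85
eef_pos: [0.6188, -0.016, 0.2511]
eef_rot: [0.535, 0.463, 0.532, -0.465]
wrist_force: [-0.5, -0.3, -1.8]
opening: 0.13
```

```bash
cat > e.py <<'E'
from v import *
ctrl.camera('side')
M,P,I,im=view();print(M[2,:3].round(4),ctrl.get_obs()['opening'])
for c in ['side','scene','wrist']:
    i,P=snap(c)
    for t in ['blade_tip','blade_grip','gap','jaw_edge','rack_bar','rack','flask','dish','carton']: print(c,t,lm(c,P,t)[:1])
print(T()[:3,3])
E
python3 e.py
```

```text
TCP [ 0.6188 -0.016   0.251 ] yaw 7.97 F [-2.3  0.2  2.1]
blade_tip tool [ 0.1218 -0.1018  0.0036] world [ 0.5184 -0.0342  0.1292] 0.71
gap tool [ 0.0535 -0.0001  0.0011] world [ 0.6188 -0.0174  0.1975] 0.9
jaw_edge tool [0.0536 0.0062 0.0002] world [ 0.6249 -0.0156  0.1974] 0.63
[-1.0e+00 -4.0e-04  4.4e-03] 0.12923420221874726
side blade_tip [([0.6185, -0.0208, 0.1741], 0.46)]
side blade_grip [([0.6182, -0.0204, 0.2567], 0.42)]
side gap [([0.6144, -0.0144, 0.1906], 0.72)]
side jaw_edge [([0.619, -0.0135, 0.1929], 0.76)]
side rack_bar [([0.5207, -0.0309, 0.1331], 0.76)]
side rack [([0.5176, -0.0286, 0.0261], 0.77)]
side flask [([0.7673, -0.2289, 0.0014], 0.82)]
side dish [([0.3296, 0.1975, -0.004], 0.69)]
side carton [([0.6725, -0.2447, -0.0003], 0.58)]
scene blade_tip [([0.3305, 0.1977, -0.0012], 0.68)]
scene blade_grip [([0.619, -0.0136, 0.2535], 0.62)]
scene gap [([0.6183, -0.0124, 0.1905], 0.57)]
scene jaw_edge [([0.6266, -0.0185, 0.1942], 0.96)]
scene rack_bar [([0.5212, -0.0293, 0.1363], 0.79)]
scene rack [([0.5207, -0.024, 0.0267], 0.67)]
scene flask [([0.7733, -0.224, -0.0014], 0.87)]
scene dish [([0.3316, 0.1998, 0.0], 0.84)]
scene carton [([0.6654, -0.2407, 0.0017], 0.64)]
wrist blade_tip [([0.6197, -0.0203, 0.1773], 0.88)]
wrist blade_grip [([0.6155, -0.0218, 0.2572], 0.59)]
wrist gap [([0.6221, -0.0176, 0.195], 0.59)]
wrist jaw_edge [([0.6231, -0.0147, 0.1996], 0.83)]
wrist rack_bar [([0.5222, -0.0329, 0.1306], 0.56)]
wrist rack [([0.5145, -0.0313, 0.0261], 0.55)]
wrist flask []
wrist dish [([0.3291, 0.196, -0.0008], 0.78)]
wrist carton []
[ 0.61878422 -0.0159677   0.25109249]
```

```bash
python3 -c "
from h import *
o=ctrl.get_obs();print(o['time_s'],o['wrist_force'],o['eef_pos']);print(ctrl.hand_in())"
```

```text
33.6 [-1.22870304 -1.18698076 -3.89118866] [ 0.61878422 -0.0159677   0.25109249]
the job is handed in; nothing more can be done
None
```

I hung the rack on the hook and let go of it, and its weight closed the plates. I then drew the blade from its block and slid it down between the plates. I handed the job in at 33.6 s with the blade still held by its handle.

**Last checks:**
- **Tip depth:** by the arm's pose and two camera readings, the tip is at about z = 0.174–0.177, or 18–21 mm below the top of the gap.
- **Fit:** the moving plate visibly yielded around the blade. The blade is upright to within about 0.3°, and the wrist force is only a few N.
- **Rack:** its bar is still in the hook at about z = 0.13, roughly 3–5 mm higher than before the blade went in, as expected once the blade opened the plates.
- **Other things:** the flask, dish and carton read where they started. The pot and brush I did not re-check at the end.

**What went wrong or disagreed:**
- **First insertion:** the blade slid up the moving plate's flare, with about 11 N on the wrist. I backed it out, re-centred it and it then went in.
- **Snug drag:** I judged it only from the opened gap and a few N of noisy force. The vertical reading swung between about -4 and +2 N while the blade was held still.
- **Network readings:** the blade tip was misreported in two of the last views. I discarded both because they lay far from the blade.

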